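# Load the ring basket into the parts cleaner

## Robot

A 6-joint arm with a two-finger parallel gripper is mounted at the origin on the work surface. World frame = base frame: x ahead of the robot, y to its left, z up, the work surface at z = 0. Lengths are in mm, angles in rad, forces in N, time in s.
With the tool pointing down it reaches from about 275 to 750 mm from the base axis. Payload 10.2 kg.
Tool frame: the origin (TCP) lies at the very end of the fingers, on their centre line; the grasp point (between the pads) lies 19 mm behind it; z points along the fingers, x is the direction in which the jaws open and shut, and the axes are right-handed (so a half turn about z gives the same grasp; the last joint's range is limited). The gripper opens to 85 mm and grips with 20 to 120 N. Pads are 22 mm wide; open, the fingers measure 114 mm over their backs; the gripper's body (76 mm by 85 mm) begins 54 mm behind the grasp point. The pads swing forward as they close: fully open they stand 13 mm farther back than shut.
Start: joints at [-1.561, 0.313, 1.498, -0, 1.331, -0.223], TCP at [121.105, -510.847, 231.294] pointing down, gripper open.
Joint ranges: [-2.94, 2.94], [-0.97, 2.17], [0.19, 2.56], [-1.23, 4.37], [0.02, 3.11], [-2.88, 2.88]. Speed limits (rad/s): [2.39, 2.39, 3.01, 3.14, 3.14, 3.14].

## Interface

Orientations are given as a unit quaternion [w, x, y, z].
In Python, from rig import telemetry, capture, camera_model, finish_job gives the robot as it stands.
- The arm moves only by the shell command python3 -m inch 'ROWS' [FORCE]. ROWS is JSON, a list of rows, each a list of 5 numbers: the shift along the tool's x, y, z in m, then the turn about the tool's z in rad, then the finger opening in m, from 0 to 0.0854. A call has exactly 5 rows; each row shifts and turns the pose as measured when the row begins, along the tool's axes as they then stand; what a row does not reach is not made up. A row lasts 1/12 s, in which the tool goes at most 41.7 mm and 7.16 degrees, less where a joint would pass 70% of its speed; a pose out of reach is approached as far as the arm can. A call with a gripper value outside its range is refused whole. The fingers move at their own pace and stop on an object; FORCE is the grip in N (left out, the last holds). Time passes only in rows, so rows that do not move let the fingers close, or fill a call up. It gives the time, the measured TCP pose, the force and the opening at its end, in the units of the state.
- telemetry.sense(): the state, without advancing time (a new reading comes with each control period).
- capture(name): name is "scene" or "top"; returns the picture (384x512x3 uint8, blue, green, red); there is no depth.
- camera_model(name): a dict with "mtx" (3x3 intrinsics, pixels), "camera_from_world" (4x4, takes a point from world to camera coordinates). Camera axes: x right, y down, z forward; pixel columns grow to the right and rows downward; lengths in mm; the calibration is good to about 2 mm. A picture is of the moment at which its call begins. camera_model takes no time and is no camera call.
- finish_job(): hands the job in, once; it reports no verdict.
The state is a dict: "time_s": time; "joints": joint angles; "dq": joint speeds; "tau": joint torques, N m; "eef_pos": TCP position; "ee_rot": TCP orientation; "force": force on the tool from outside, world axes, zero at the start; "wrist_torque": the same for the moment, N m; "grip_width": opening from 0.0 (shut) to 1.0 (fully open).
Only numpy, scipy, OpenCV 4.12 (cv2) and the standard library are available. Lean on these libraries where they do the work, as an engineer would, in place of code of your own. Each camera call takes 0.05 s, during which the arm holds its last target. There are 200 camera calls.

## Task

Set the basket that holds the gold rings upright on the middle of the raised sprung platform of the empty white parts cleaner, then press the basket down until the red catch snaps over the platform's edge and keeps it down, and let go. Leave the empty basket where it stands.

Things in the scene. Friction and masses are not known exactly. Their poses are not given: they have to be found in the camera images.
- basket: Loaded basket: round open steel dish, 70 mm across, 26 mm high, five gold rings fixed in it. From its middle rises a 10 mm steel post with a round black knob on top, 26 mm in diameter, from 66 to 92 mm above the underside: grip it there. 0.13 to 0.25 kg. Origin: centre of the underside, z up along the post. It stands on the bench.
- spare: The empty basket: same shape, size and knob, with no rings in it. Origin: centre of the underside, z up. It stands on the bench and stays there.
- lift_top (a point): Centre of the top face of the sprung platform: a 130 mm square aluminium plate, blue 80 mm disc at its middle. z up, x to the red catch. It lies in the 138 mm square mouth of the white cleaner, a 190 by 190 mm box, rim 90 mm above the bench. Raised, this point is 98 mm above the bench, 8 mm above the rim; it moves with the platform.
- lift (a joint): Platform's travel straight down, m: 0 raised, 0.033 bottom stop. Sprung upward: the basket alone hardly sinks it; pressing takes 3 N at first, up to about 10 N on the way. The catch, a red sprung tooth at the rim, snaps over the platform's edge at 0.024 to 0.025 (press to about 0.029 to be sure); released, it stays at about 0.024. Uncaught, it rises again.
Not all that is in view belongs to the job. Leave any brown or purple look-alike of the basket alone.

How it is judged:
By the outcome, as a careful person would: the job done as asked, in the order asked, and still so for the second after the job is handed in, with the robot touching nothing.
It also fails if it takes over 35 s, if anything falls off the work surface, if the arm or the gripper's body presses on something with over 40 N, if the wrist force passes 120 N, or if a joint passes its speed limit or range.

## Working session

There is one attempt and no reset: what is moved stays moved. The work goes in short steps, Python scripts to look and compute and a shell command to move; the robot and the scene stay as the last step left them, time stands still between calls to the robot, and variables do not carry over. Pictures are saved under pics/ and viewed, about 8 in all and at most 12, crops included, and the job is handed in when it is done.

```bash
mkdir -p pics; ls
python3 - <<'E'
from rig import telemetry, capture, camera_model
import cv2
print(telemetry.sense())
for n in("scene","top"):
    im=capture(n); cv2.imwrite(f"pics/{n}0.png",im); m=camera_model(n); print(n,m)
E
```

```text
pics
{'time_s': 0.0, 'joints': array([-1.56137610e+00,  3.13472379e-01,  1.49845684e+00,  9.22766957e-06,
        1.33098231e+00, -2.23410284e-01]), 'dq': array([-0.00111007,  0.00063443, -0.00111759,  0.00134317, -0.00069852,
        0.00035557]), 'tau': array([ 1.20403911e-04, -4.12271261e+01, -2.59742600e+01, -2.06619329e-04,
        4.17665608e-03, -1.50545816e-06]), 'eef_pos': array([ 121.11729544, -510.57205824,  230.71618288]), 'ee_rot': array([-5.16234027e-04,  7.84452008e-01, -6.20189175e-01, -4.10341371e-04]), 'force': array([ 0.43555581,  0.07500976, -0.4834862 ]), 'wrist_torque': array([-0.02466377, -0.04372655,  0.02926867]), 'grip_width': 1.0014345210848312}
scene {'mtx': array([[377.4731425 ,   0.        , 255.41505224],
       [  0.        , 377.4731425 , 187.39195927],
       [  0.        ,   0.        ,   1.        ]]), 'camera_from_world': array([[-6.17940805e-01,  7.86207377e-01, -5.20782745e-03,
         3.41679047e+02],
       [ 6.12959548e-01,  4.77602715e-01, -6.29425325e-01,
        -2.03865599e+02],
       [-4.92371562e-01, -3.92139780e-01, -7.77043524e-01,
         1.14049725e+03],
       [ 0.00000000e+00,  0.00000000e+00,  0.00000000e+00,
         1.00000000e+00]])}
top {'mtx': array([[446.93662546,   0.        , 258.25474679],
       [  0.        , 446.93662546, 191.18740864],
       [  0.        ,   0.        ,   1.        ]]), 'camera_from_world': array([[-1.81125828e-02, -9.99833514e-01, -2.20858664e-03,
        -8.31916572e+01],
       [-9.95899623e-01,  1.82370487e-02, -8.86078470e-02,
         4.81703166e+02],
       [ 8.86333731e-02,  5.94613640e-04, -9.96064140e-01,
         1.05463129e+03],
       [ 0.00000000e+00,  0.00000000e+00,  0.00000000e+00,
         1.00000000e+00]])}
```

View pics/scene0.png

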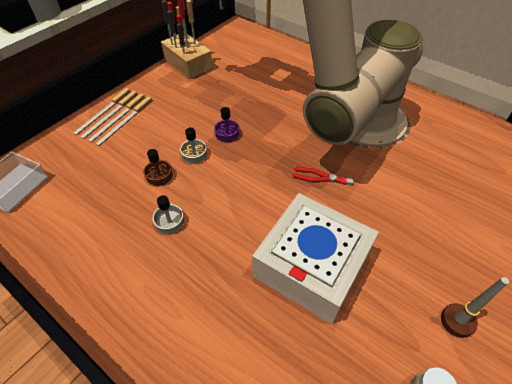

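View pics/top0.png

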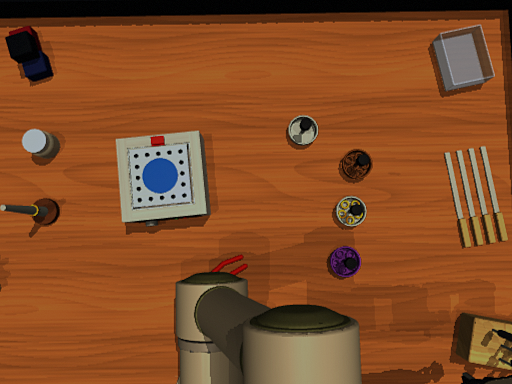

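The scene view shows the ringed basket (dish 194,152, knob 191,133), with brown at 157,172, purple at 227,130 and empty at 168,218. The cleaner's blue disc is at 318,242. In the top view the ringed basket is at 351,211 and the disc at 160,176.

```bash
cat > h.py <<'E'
import cv2, numpy as np
from rig import telemetry, capture, camera_model
def plane(n,px,z):
    m=camera_model(n);T=m["camera_from_world"];R,t=T[:3,:3],T[:3,3]
    d=R.T@np.linalg.inv(m["mtx"])@[px[0],px[1],1];o=-R.T@t
    return o+d*(z-o[2])/d[2]
def proj(n,p):
    m=camera_model(n);q=m["mtx"]@(m["camera_from_world"]@np.r_[p,1])[:3];return q[:2]/q[2]
def tri(a,b):  # pixel in scene, pixel in top
    A=[]
    for n,p in(("scene",a),("top",b)):
        m=camera_model(n);P=m["mtx"]@m["camera_from_world"][:3];A+=[p[0]*P[2]-P[0],p[1]*P[2]-P[1]]
    A=np.array(A);A/=np.linalg.norm(A[:,:3],axis=1)[:,None]
    return np.linalg.lstsq(A[:,:3],-A[:,3],rcond=None)[0]
def blob(mask,near,r=None):
    k,l,s,c=cv2.connectedComponentsWithStats(mask.astype(np.uint8))
    i=1+np.argmin([np.hypot(*(q-near))if a>15 else 1e9 for q,a in zip(c[1:],s[1:,4])])
    return c[i],s[i]
def knob(im,near,t=35):
    m=im.max(2)<t; w=np.zeros_like(m);x,y=map(int,near);w[y-14:y+14,x-14:x+14]=1
    return blob(m&w,near)
def blue(im,near):
    b,g,r=[im[...,i].astype(int) for i in range(3)]
    return blob((b>r+60)&(b>g+40),near)
def step(): 
    s=telemetry.sense();R=cv2.Rodrigues
    w,x,y,z=s["ee_rot"];from scipy.spatial.transform import Rotation as Q
    return s,Q.from_quat([x,y,z,w]).as_matrix()
E
python3 - <<'E'
from h import *
s=cv2.imread("pics/scene0.png");t=cv2.imread("pics/top0.png")
ks,a=knob(s,(191,133));kt,b=knob(t,(355,211));print(ks,a,kt,b)
print("knob tri",tri(ks,kt),plane("scene",ks,79),plane("top",kt,79))
bs,a=blue(s,(318,242));bt,b=blue(t,(160,176));print(bs,a,bt,b)
print("blue",tri(bs,bt),plane("scene",bs,98),plane("top",bt,98))
for n,q in(("brown",(362,160)),("purple",(351,264)),("empty",(305,125))):print(n,plane("top",q,79))
r=t.astype(int);m=(r[...,2]>150)&(r[...,1]<60);c,_=blob(m,(157,141));print("catch",c,plane("top",c,93))
S,R=step();print(R)
c1=cv2.resize(s[110:240,130:260],(500,500),interpolation=0);c2=cv2.resize(t[110:290,280:400],(300,450),interpolation=0)
E
```

```text
[190.20833333 133.82291667] [186 128   9  13  96] [356.38345865 209.33082707] [348 203  16  13 133]
knob tri [ 429.64219097 -313.75198336   79.65715419] [ 429.26029577 -314.43450344   79.        ] [ 429.58538414 -313.79449188   79.        ]
[316.93948127 241.9154659 ] [ 298  225   39   35 1041] [159.65293512 175.20494336] [142 158  36  35 971]
blue [513.47511556 127.96314935  98.64367904] [513.38480672 127.45325629  98.        ] [513.32061495 128.50428425  98.        ]
brown [ 542.33448979 -330.89742558   79.        ]
purple [ 307.14240526 -297.11213019   79.        ]
empty [ 626.30768937 -202.61143891   79.        ]
catch [157.10465116 139.18604651] [596.46942346 135.52289295  93.        ]
[[ 2.30723538e-01 -9.73019346e-01 -1.82415846e-05]
 [-9.73018659e-01 -2.30723398e-01  1.18453890e-03]
 [-1.15678803e-03 -2.55551605e-04 -9.99999298e-01]]
```

```bash
python3 -m inch '[[-0.012,-0.034,0,0,0.0854],[-0.012,-0.034,0,0,0.0854],[-0.012,-0.034,0,0,0.0854],[-0.012,-0.034,0,0,0.0854],[-0.012,-0.034,0,0,0.0854]]' 40
python3 -m inch '[[-0.012,-0.034,0,0,0.0854],[-0.012,-0.034,0,0,0.0854],[-0.012,-0.034,0,0,0.0854],[-0.010,-0.025,0,0,0.0854],[0,0,0,0,0.0854]]'
cat >> h.py <<'E'
def need(p):
    S,R=step();d=R.T@(np.array(p)-S["eef_pos"]);print("t",S["time_s"],"eef",S["eef_pos"].round(1),"F",S["force"].round(1),"grip",round(S["grip_width"],3),"need tool mm",d.round(1),"tilt",R[:,2].round(4),"x",R[:,0].round(3))
E
python3 -c "
from h import *
need([429.6,-314,60])"
```

```text
time_s: 0.52
eef_pos: [272.9, -412.2, 228.5]
ee_rot: [-0.001, 0.781, -0.624, -0.002]
force: [-0.3, -0.9, -0.5]
grip_width: 1.001
time_s: 0.93
eef_pos: [395.2, -330.6, 227.5]
ee_rot: [-0.002, 0.782, -0.623, -0.003]
force: [0.8, 0.6, 0.6]
grip_width: 1.001
t 0.9333 eef [ 395.2 -330.6  227.5] F [0.8 0.6 0.6] grip 1.001 need tool mm [ -7.1 -37.4 167.6] tilt [-0.0022  0.0073 -1.    ] x [ 0.225 -0.974 -0.008]
```

```bash
python3 -m inch '[[-0.004,-0.020,0.025,0,0.0854],[-0.003,-0.015,0.025,0,0.0854],[0,-0.004,0.020,0,0.0854],[0,0,0,0,0.0854],[0,0,0,0,0.0854]]'
python3 - <<'E'
from h import *
need([429.6,-314,59])
cv2.imwrite("pics/s1.png",cv2.resize(capture("scene")[60:220,120:300],(720,640))[:600])
need([429.6,-314,59])
E
```

```text
time_s: 1.35
eef_pos: [433.2, -313.4, 155.2]
ee_rot: [-0.002, 0.783, -0.621, -0.003]
force: [0.1, -1.5, 0.5]
grip_width: 1.001
t 1.35 eef [ 433.2 -313.4  155.2] F [ 0.1 -1.5  0.5] grip 1.001 need tool mm [ 0.4  3.6 96.2] tilt [-0.0026  0.0061 -1.    ] x [ 0.228 -0.974 -0.007]
t 1.4 eef [ 433.  -313.4  155.2] F [-0.7 -0.7 -1.1] grip 1.004 need tool mm [ 0.4  3.3 96.2] tilt [-0.0028  0.0063 -1.    ] x [ 0.227 -0.974 -0.007]
```

View pics/s1.png

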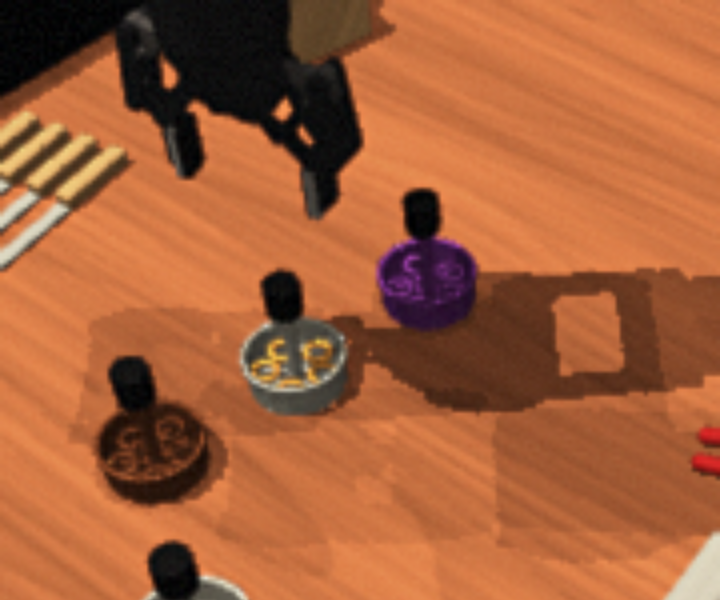

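The crop shows the open fingers straddling above the gold-ring basket's knob (282,297 in the crop), clear of the brown and purple ones. I'll go down.

```bash
python3 -m inch '[[0,0.002,0.025,0,0.0854],[0,0.001,0.025,0,0.0854],[0,0,0.022,0,0.0854],[0,0,0.015,0,0.0854],[0,0,0.003,0,0.0854]]'
python3 -c "
from h import *
need([429.6,-314,59])"
```

```text
time_s: 1.82
eef_pos: [430.0, -319.7, 70.4]
ee_rot: [-0.0, 0.782, -0.623, 0.004]
force: [-0.0, -0.2, -0.8]
grip_width: 0.998
t 1.8167 eef [ 430.  -319.7   70.4] F [-0.  -0.2 -0.8] grip 0.998 need tool mm [-5.7 -0.8 11.4] tilt [ 0.0062 -0.0049 -1.    ] x [ 0.223 -0.975  0.006]
```

```bash
python3 -m inch '[[-0.004,0,0.008,0,0.0854],[-0.002,-0.001,0.004,0,0.0854],[0,0,0.001,0,0.0854],[0,0,0,0,0.0854],[0,0,0,0,0.06]]' 40
python3 -c "
from h import *
need([429.6,-314,59])"
```

```text
time_s: 2.23
eef_pos: [430.2, -315.9, 61.0]
ee_rot: [0.001, 0.782, -0.624, 0.007]
force: [-1.0, -0.3, -0.0]
grip_width: 0.887
t 2.2333 eef [ 430.2 -315.9   61. ] F [-1.  -0.3 -0. ] grip 0.887 need tool mm [-2.   0.2  1.9] tilt [ 0.0103 -0.0099 -0.9999] x [ 0.222 -0.975  0.012]
```

```bash
python3 -m inch '[[-0.002,0,0.002,0,0.03],[0,0,0,0,0.01],[0,0,0,0,0.01],[0,0,0,0,0.01],[0,0,0,0,0.01]]' 60
python3 -m inch '[[0,0,0,0,0.01],[0,0,0,0,0.01],[0,0,-0.005,0,0.01],[0,0,-0.010,0,0.01],[0,0,-0.015,0,0.01]]' 60
python3 -c "
from h import *
need([429.6,-314,100])"
```

```text
time_s: 2.65
eef_pos: [430.4, -314.2, 60.3]
ee_rot: [0.001, 0.782, -0.624, 0.008]
force: [-0.2, 0.5, -2.7]
grip_width: 0.287
time_s: 3.07
eef_pos: [428.6, -312.4, 89.1]
ee_rot: [0.0, 0.782, -0.624, 0.005]
force: [-0.4, -1.2, -2.3]
grip_width: 0.292
t 3.0667 eef [ 428.6 -312.4   89.1] F [-0.4 -1.2 -2.3] grip 0.292 need tool mm [  1.8  -0.6 -10.9] tilt [ 0.0073 -0.0065 -1.    ] x [ 0.222 -0.975  0.008]
```

```bash
python3 -m inch '[[0,0,-0.022,0,0.01],[0,0,-0.025,0,0.01],[0,0,-0.025,0,0.01],[0,0,-0.025,0,0.01],[0,0,-0.015,0,0.01]]' 60
python3 - <<'E'
from h import *
cv2.imwrite("pics/s2.png",cv2.resize(capture("scene")[20:200,100:300],(660,594)))
need([513.3,128.2,200])
E
```

```text
time_s: 3.48
eef_pos: [426.7, -310.5, 208.8]
ee_rot: [0.0, 0.782, -0.624, 0.004]
force: [-0.9, -0.6, -1.9]
grip_width: 0.288
t 3.5333 eef [ 427.4 -311.2  211.3] F [ 0.4 -1.5  2.3] grip 0.286 need tool mm [-409.5 -181.2    8.5] tilt [ 0.0086 -0.008  -0.9999] x [ 0.222 -0.975  0.01 ]
```

View pics/s2.png

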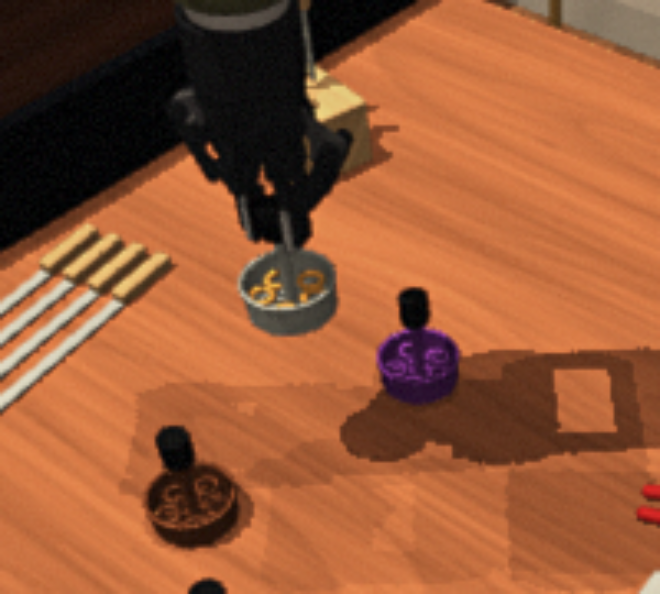

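The gold-ring basket hangs upright in the grip (dish at 288,292 in the crop) and its neighbours are undisturbed. I'll carry it over.

```bash
python3 -m inch '[[-0.010,-0.004,0,0,0.01],[-0.018,-0.008,0,0,0.01],[-0.025,-0.011,0,0,0.01],[-0.025,-0.011,0,0,0.01],[-0.025,-0.011,0,0,0.01]]'
python3 -m inch '[[-0.025,-0.011,0,0,0.01],[-0.025,-0.011,0,0,0.01],[-0.025,-0.011,0,0,0.01],[-0.025,-0.011,0,0,0.01],[-0.025,-0.011,0,0,0.01]]'
python3 -c "
from h import *
need([513.3,128.2,200])"
```

```text
time_s: 3.95
eef_pos: [447.1, -197.7, 208.6]
ee_rot: [0.001, 0.779, -0.627, 0.005]
force: [0.3, -0.1, -2.6]
grip_width: 0.289
time_s: 4.37
eef_pos: [470.6, -52.2, 202.7]
ee_rot: [0.001, 0.779, -0.627, -0.0]
force: [-0.1, -0.5, -2.3]
grip_width: 0.284
t 4.3667 eef [470.6 -52.2 202.7] F [-0.1 -0.5 -2.3] grip 0.284 need tool mm [-167.   -80.5    2.2] tilt [-0.0019 -0.0021 -1.    ] x [ 0.215 -0.977  0.002]
```

```bash
python3 -m inch '[[-0.025,-0.012,-0.002,0,0.01],[-0.025,-0.012,-0.002,0,0.01],[-0.025,-0.012,-0.002,0,0.01],[-0.022,-0.012,-0.001,0,0.01],[-0.018,-0.010,0,0,0.01]]'
python3 -c "
from h import *
need([513.3,128.2,200])"
```

```text
time_s: 4.78
eef_pos: [497.8, 84.4, 204.3]
ee_rot: [0.004, 0.78, -0.626, -0.005]
force: [0.1, -0.1, -2.2]
grip_width: 0.292
t 4.7833 eef [497.8  84.4 204.3] F [ 0.1 -0.1 -2.2] grip 0.292 need tool mm [-39.4 -24.6   4.2] tilt [-1.240e-02  9.000e-04 -9.999e-01] x [ 0.217 -0.976 -0.004]
```

```bash
python3 -m inch '[[-0.016,-0.010,0,0,0.01],[-0.010,-0.007,0.001,0,0.01],[-0.004,-0.003,0.002,0,0.01],[0,0,0,0,0.01],[0,0,0,0,0.01]]'
python3 - <<'E'
from h import *
need([513.3,128.2,200])
s=capture("scene");t=capture("top");need([513.3,128.2,170])
cv2.imwrite("pics/s3.png",cv2.resize(s[130:330,220:420],(600,600)))
cv2.imwrite("pics/t3.png",cv2.resize(t[100:250,80:240],(640,600)))
E
```

```text
time_s: 5.2
eef_pos: [506.8, 126.2, 196.0]
ee_rot: [0.006, 0.782, -0.623, -0.009]
force: [0.5, -0.0, -1.6]
grip_width: 0.29
t 5.2 eef [506.8 126.2 196. ] F [ 0.5 -0.  -1.6] grip 0.29 need tool mm [-0.5 -6.7 -4.2] tilt [-0.0219  0.0018 -0.9998] x [ 0.223 -0.975 -0.007]
t 5.3 eef [506.9 125.6 196.3] F [ 0.1 -0.5 -2. ] grip 0.287 need tool mm [-0.9 -7.3 26.1] tilt [-0.0214  0.0018 -0.9998] x [ 0.222 -0.975 -0.007]
```

View pics/s3.png

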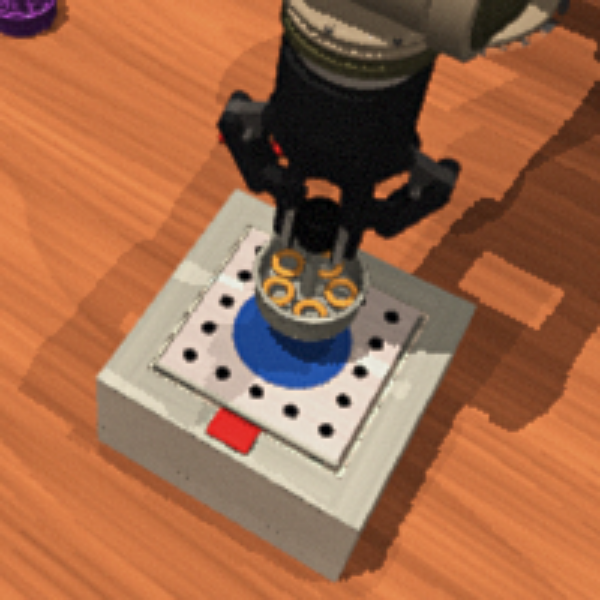

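The basket hangs over the platform, slightly toward the robot of the blue disc (290,340 in the crop), with the red catch at 233,430. I'll centre it and lower it.

```bash
python3 -m inch '[[0,-0.005,0.004,0,0.01],[0,-0.004,0.006,0,0.01],[0,-0.002,0.008,0,0.01],[0,0,0.004,0,0.01],[0,0,0,0,0.01]]'
python3 -c "
from h import *
need([514.5,128.1,158.5])"
```

```text
time_s: 5.72
eef_pos: [518.3, 125.9, 171.7]
ee_rot: [0.006, 0.781, -0.625, -0.009]
force: [0.2, 0.3, -2.7]
grip_width: 0.284
t 5.7167 eef [518.3 125.9 171.7] F [ 0.2  0.3 -2.7] grip 0.284 need tool mm [-2.9  2.9 13.3] tilt [-0.0212  0.0015 -0.9998] x [ 0.219 -0.976 -0.006]
```

```bash
python3 -m inch '[[-0.002,0.002,0.003,0,0.01],[-0.001,0.001,0.003,0,0.01],[0,0,0.002,0,0.01],[0,0,0,0,0.01],[0,0,0,0,0.01]]'
python3 - <<'E'
from h import *
s=capture("scene");t=capture("top");need([514.5,128.1,158.5])
cv2.imwrite("pics/s4.png",cv2.resize(s[180:310,250:390],(646,600)))
# dish underside predicted px for bottom at (513.4,128.2,100)
for z in (98,105):print(proj("scene",[513.4,128.2,z]))
E
```

```text
time_s: 6.13
eef_pos: [513.7, 128.3, 162.5]
ee_rot: [0.006, 0.781, -0.625, -0.009]
force: [-0.1, -0.4, -2.8]
grip_width: 0.284
t 6.2333 eef [513.8 128.3 162.6] F [ 0.2 -0.  -1.4] grip 0.288 need tool mm [ 0.3 -0.7  4.1] tilt [-0.022   0.0015 -0.9998] x [ 0.219 -0.976 -0.006]
[317.25019703 242.11842878]
[317.67697313 240.31190514]
```

View pics/s4.png

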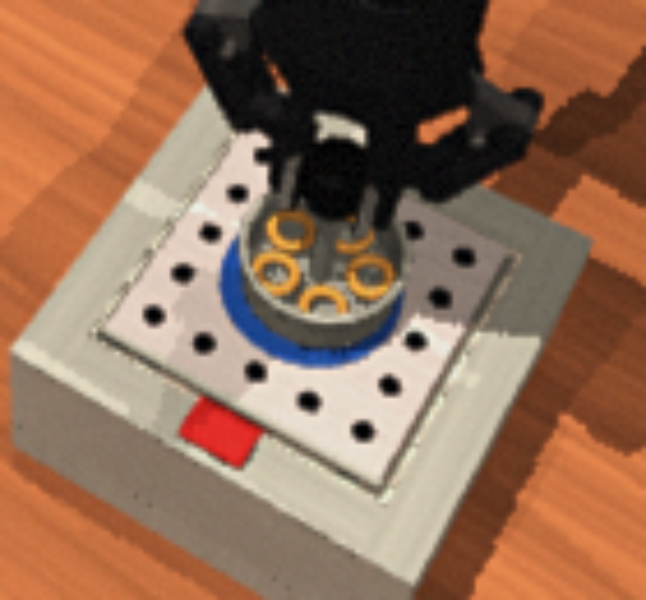

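The basket is a few mm above the platform and inside the blue disc (crop centre 315,275), at most 2 mm to the right. I'll trim that and press down.

```bash
python3 -m inch '[[0.001,-0.001,0.002,0,0.01],[0,0,0.003,0,0.01],[0,0,0.003,0,0.01],[0,0,0,0,0.01],[0,0,0,0,0.01]]' 60
python3 -c "
from h import *
need([514.5,128.1,129.5])"
python3 -m inch '[[0,0,0.004,0,0.01],[0,0,0.005,0,0.01],[0,0,0.005,0,0.01],[0,0,0.004,0,0.01],[0,0,0,0,0.01]]' 
python3 -c "
from h import *
need([514.5,128.1,129.5])"
```

```text
time_s: 6.65
eef_pos: [515.6, 127.4, 155.1]
ee_rot: [0.006, 0.781, -0.625, -0.008]
force: [-0.4, 1.0, 0.8]
grip_width: 0.291
t 6.65 eef [515.6 127.4 155.1] F [-0.4  1.   0.8] grip 0.291 need tool mm [-0.7  0.4 25.6] tilt [-0.0196  0.0015 -0.9998] x [ 0.219 -0.976 -0.006]
time_s: 7.07
eef_pos: [515.5, 127.6, 139.6]
ee_rot: [0.005, 0.781, -0.625, -0.007]
force: [-1.3, -0.4, 2.4]
grip_width: 0.285
t 7.0667 eef [515.5 127.6 139.6] F [-1.3 -0.4  2.4] grip 0.285 need tool mm [-0.7  0.8 10.1] tilt [-0.0165  0.0011 -0.9999] x [ 0.219 -0.976 -0.005]
```

```bash
python3 -m inch '[[0,0,0.003,0,0.01],[0,0,0.003,0,0.01],[0,0,0.003,0,0.01],[0,0,0.003,0,0.01],[0,0,0,0,0.01]]' 60
python3 -c "
from h import *
need([514.5,128.1,129.5])"
```

```text
time_s: 7.48
eef_pos: [515.5, 127.7, 129.2]
ee_rot: [0.004, 0.781, -0.625, -0.006]
force: [-3.3, -0.4, 5.8]
grip_width: 0.289
t 7.4833 eef [515.5 127.7 129.2] F [-3.3 -0.4  5.8] grip 0.289 need tool mm [-0.6  0.9 -0.3] tilt [-1.460e-02  7.000e-04 -9.999e-01] x [ 0.219 -0.976 -0.004]
```

```bash
python3 -m inch '[[0,0,0.002,0,0.01],[0,0,0.002,0,0.01],[0,0,0,0,0.01],[0,0,0,0,0.01],[0,0,0,0,0.01]]' 60
python3 - <<'E'
from h import *
s=capture("scene");need([514.5,128.1,129.5])
cv2.imwrite("pics/s5.png",cv2.resize(s[180:310,250:390],(646,600)))
E
```

```text
time_s: 7.9
eef_pos: [515.6, 127.7, 127.3]
ee_rot: [0.004, 0.781, -0.625, -0.005]
force: [-3.5, 0.8, 6.0]
grip_width: 0.291
t 7.95 eef [515.6 127.8 127.3] F [-2.9  0.2  7.7] grip 0.288 need tool mm [-0.6  1.1 -2.1] tilt [-1.290e-02  3.000e-04 -9.999e-01] x [ 0.22  -0.976 -0.003]
```

View pics/s5.png

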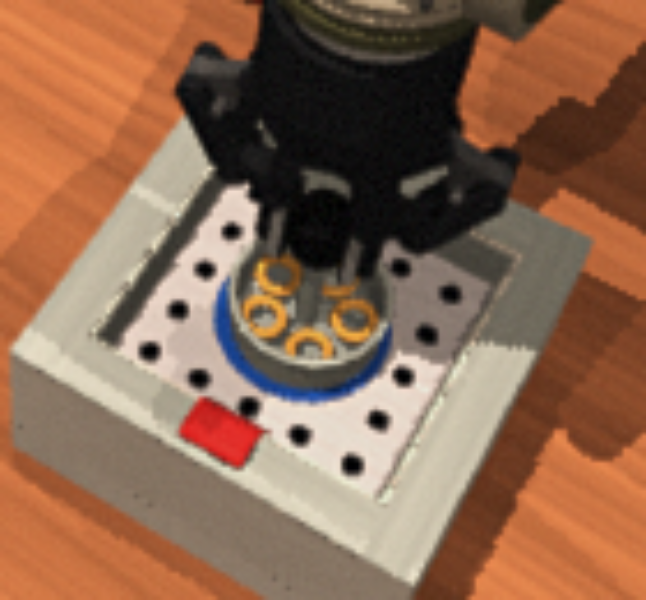

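The platform is down inside the mouth, about 30 mm. The red tooth (222,432 in the crop) now overlaps the plate's edge, and the dish is within the blue disc. I'll ease up to where the catch should hold, then check the force.

```bash
python3 -m inch '[[0,0,-0.002,0,0.01],[0,0,-0.002,0,0.01],[0,0,-0.002,0,0.01],[0,0,0,0,0.01],[0,0,0,0,0.01]]' 60
python3 -c "
from h import *
need([514.5,128.1,134.5])"
```

```text
time_s: 8.37
eef_pos: [515.6, 127.8, 135.2]
ee_rot: [0.004, 0.781, -0.625, -0.005]
force: [-2.4, -0.3, 3.1]
grip_width: 0.287
t 8.3667 eef [515.6 127.8 135.2] F [-2.4 -0.3  3.1] grip 0.287 need tool mm [-0.6  1.   0.7] tilt [-1.220e-02 -1.000e-04 -9.999e-01] x [ 0.22  -0.976 -0.003]
```

```bash
python3 -m inch '[[0,0,-0.001,0,0.01],[0,0,-0.001,0,0.01],[0,0,0,0,0.01],[0,0,0,0,0.01],[0,0,0,0,0.01]]' 60
python3 - <<'E'
from h import *
s=capture("scene");need([514.5,128.1,134.5])
cv2.imwrite("pics/s6.png",cv2.resize(s[180:310,250:390],(646,600)))
E
```

```text
time_s: 8.78
eef_pos: [515.6, 127.8, 135.7]
ee_rot: [0.004, 0.781, -0.625, -0.005]
force: [0.6, -0.0, -1.7]
grip_width: 0.285
t 8.8333 eef [515.5 127.7 135.6] F [-0.5 -0.4 -2. ] grip 0.286 need tool mm [-0.6  0.9  1.1] tilt [-1.320e-02  1.000e-04 -9.999e-01] x [ 0.22  -0.976 -0.003]
```

View pics/s6.png

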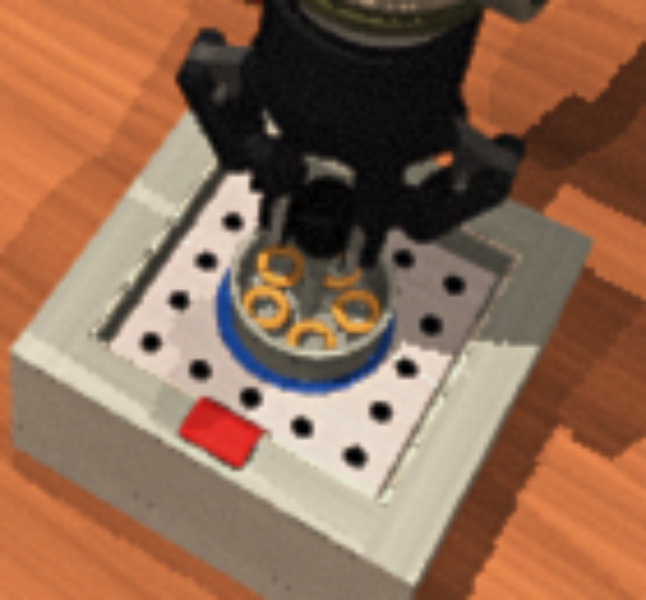

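The force fell to the basket's weight alone, so the catch is holding; the picture shows the plate still down with the tooth over its edge. I'll lower 1 mm, open and retreat.

```bash
python3 -m inch '[[0,0,0.001,0,0.01],[0,0,0,0,0.01],[0,0,0,0,0.03],[0,0,0,0,0.04],[0,0,0,0,0.06]]' 20
python3 -m inch '[[0,0,0,0,0.08],[0,0,0,0,0.0854],[0,0,0,0,0.0854],[0,0,0,0,0.0854],[0,0,0,0,0.0854]]'
python3 -c "
from h import *
need([514.5,128.1,134.5])"
```

```text
time_s: 9.25
eef_pos: [516.1, 127.9, 135.5]
ee_rot: [0.003, 0.781, -0.625, -0.004]
force: [0.7, -0.3, -0.4]
grip_width: 0.593
time_s: 9.67
eef_pos: [516.3, 127.8, 135.5]
ee_rot: [0.003, 0.781, -0.625, -0.004]
force: [-0.2, -0.2, 0.4]
grip_width: 1.003
t 9.6667 eef [516.3 127.8 135.5] F [-0.2 -0.2  0.4] grip 1.003 need tool mm [-0.7  1.7  1. ] tilt [-1.050e-02  3.000e-04 -9.999e-01] x [ 0.22  -0.976 -0.003]
```

```bash
python3 -m inch '[[0,0,-0.010,0,0.0854],[0,0,-0.02,0,0.0854],[0,0,-0.025,0,0.0854],[0,0,-0.025,0,0.0854],[0,0,-0.025,0,0.0854]]'
python3 -m inch '[[0,0.020,-0.01,0,0.0854],[0,0.030,0,0,0.0854],[0,0.030,0,0,0.0854],[0,0.015,0,0,0.0854],[0,0,0,0,0.0854]]'
python3 - <<'E'
from h import *
s=capture("scene");t=capture("top");need([514.5,128.1,134.5])
ks,_=knob(s,proj("scene",[514,128,153]));print(ks,plane("scene",ks,153))
bs,a=blue(s,(318,248));print("blue bbox",a)
a=cv2.resize(s[170:310,230:390],(640,560));cv2.imwrite("pics/s7.png",a)
E
```

```text
time_s: 10.08
eef_pos: [515.1, 127.6, 242.0]
ee_rot: [0.007, 0.781, -0.625, -0.008]
force: [1.0, 0.6, 0.2]
grip_width: 1.002
time_s: 10.5
eef_pos: [421.4, 106.2, 263.4]
ee_rot: [0.002, 0.781, -0.624, -0.002]
force: [0.8, -0.2, -0.2]
grip_width: 0.999
t 10.6 eef [423.5 106.4 263.1] F [-0.1  0.2  0.4] grip 1.002 need tool mm [ -1.  -94.2 128.1] tilt [-5.4e-03  1.0e-04 -1.0e+00] x [ 0.22  -0.976 -0.001]
[320.90909091 226.85026738] [512.59601369 127.99206547 153.        ]
blue bbox [297 239  38  26 126]
```

View pics/s7.png

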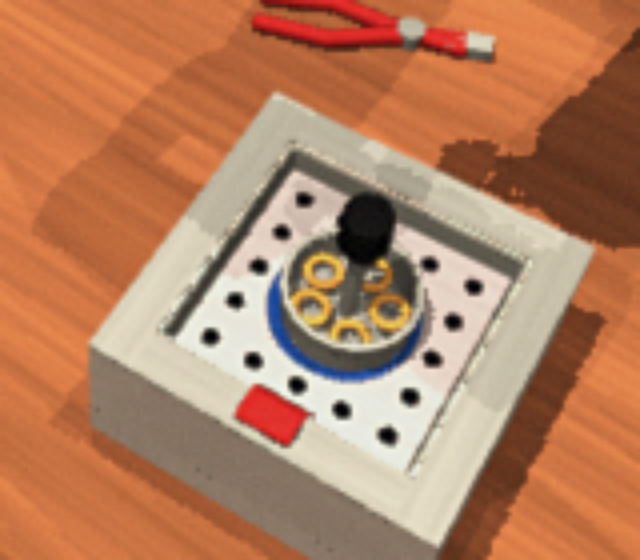

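The gripper is clear. The basket stands upright in the blue disc (centre about 350,300 in the crop), and the platform is held down by the red tooth (272,414). I'll hand it in.

```bash
python3 -c "
from rig import finish_job
print(finish_job())"
```

```text
the job is handed in; nothing more can be done
None
```

I gripped the gold-ring basket by its knob and set it on the middle of the raised platform. I pressed it down about 30 mm until the catch took, let go, backed the arm off and handed the job in at about 10.6 s of the 35 s allowed.

**Catch:** When I eased up, the upward force disappeared and only the basket's own weight of about 2 N was left, at about 24 mm of travel. The last picture, with the arm clear, shows the platform still down and the red tooth over its edge.

**Placing:** The last picture shows the basket upright inside the blue disc. I measured its knob within about 1 mm of the platform's centre.

**Other objects:** I never went near the empty basket. The brown and purple baskets were unmoved in the picture taken after the lift.

**Disagreements:** The tool had tilted by up to about 1.3° during the carry. While I was lowering, the picture suggested the basket was up to 2 mm off to one side, so I trimmed it by about 1 mm before pressing. No check failed.

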